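Draw a clamped bar rest up level with its mate and hold it

TASK

The two V-topped bar rests on the steel rail have to carry a bar level. Swing the red clamp lever of the lowered rest right down to slacken it, then draw that rest's post straight up out of its socket until its V stands level with the V of the other rest, and finish still holding it there, part way out and hanging freely in its socket, so that I can nip up the clamp. Leave the clamp slack, and leave the other rest and the hammer, brush and tin on the bench alone.

Things in the scene. Friction and masses are not known exactly. Their poses are not given: they have to be found in the camera images.
- rail: Dark steel flat bar bolted to the bench, 90 x 440 x 10 mm, with two upright blue square tubes (sockets), 36 mm square, to 125 mm above the bench. Origin: centre of its underside. Its y runs along the bar, x across it, away from the robot. Lowered rest's socket at y = -150 mm, the set rest's at +150 mm; each has a clamp lever with a red grip on its -x side.
- post: The lowered rest: loose steel post 25 mm square, 0.4 to 0.65 kg, standing in its socket. Origin: centre of its foot, 10 mm above the bench at the start; z up. 140 to 166 mm above the foot is a dark head block, 36 mm along x by 26 mm along y: the place to grip. Above it steel plates form a V, to 190 mm above the foot, 26 mm along y, 47 mm along x; a bar would lie in it along y.
- low_v (a point): The bottom of the V of the lowered rest, on the post's axis, 169 mm above its foot; it rises with the post.
- set_v (a point): The bottom of the V of the other rest, already set: the height to match, 35 to 65 mm above low_v at the start. Axes as the rail's.
- bore (a point): Centre of the mouth of the lowered rest's socket, 125 mm above the bench. The bore is 26.6 mm square and 115 mm deep; with the clamp slack the post slides in it with under 1 mm of play each side, and drops back if let go.
- clamp (a joint): Angle (rad) of the lowered rest's clamp lever. Near 0: tight, lever pointing 50 degrees up towards the other rest (+y). Grows as the lever swings down about a level axis along the rail's x; 1.3: fully slack, at its stop, lever 24 degrees below level. Slack from about 0.8. It stays where it is left; about 4 N at the grip turns it.
- clamp_grip (a point): Middle of the lever's red round grip (15 mm diameter, 55 mm long, along the lever), 80 mm from the lever's axis and 60 mm from the post's axis on the rail's -x side. It can be pinched from above, fingers closing along the rail's x, and led round the axis in a vertical plane.
- clamp_axis (a point): Point on the clamp lever's turning axis, in the plane in which the grip swings, 95 mm above the bench.
- hammer: Hammer lying on the bench, 300 mm long, not needed. Origin under its middle.
- brush: Brush lying on the bench, 240 mm long, not needed. Origin under its middle.
- tin: Tin standing on the bench, 70 mm in diameter, 90 mm high, not needed. Origin: centre of its underside.
Not all that is in view belongs to the job. What is shaped like the post but orange or yellow is not meant.

How it is judged:
By the outcome, as a careful person would: the job done as asked, in the order asked, and still so for the second after the job is handed in, while the arm keeps its last pose, push and grip.
It also fails if it takes over 48 s, if anything falls off the work surface, if the arm or the gripper's body presses on something with over 40 N, if the wrist force passes 120 N, or if a joint passes its speed limit or range.

ROBOT

A 6-joint arm with a two-finger parallel gripper is mounted at the origin on the work surface. World frame = base frame: x ahead of the robot, y to its left, z up, the work surface at z = 0. Lengths are in m, angles in rad, forces in N, time in s.
With the tool pointing down it reaches from about 0.375 to 0.975 m from the base axis. Payload 3.8 kg.
Tool frame: the origin (TCP) lies midway between the tips of the shut fingers; the grasp point (between the pads) lies 19 mm behind it; z points along the fingers, y is the line along which they close (so a half turn about z gives the same grasp; the last joint's range is limited). The gripper opens to 85 mm and grips with 20 to 120 N. Pads are 22 mm wide; open, the fingers measure 114 mm over their backs; the gripper's body (76 mm by 85 mm) begins 54 mm behind the grasp point. The pads swing forward as they close: fully open they stand 13 mm farther back than shut.
Start: joints at [1.221, 0.264, 1.604, -0, 1.274, -0.037], TCP at [0.208, 0.642, 0.193] pointing down, gripper open.
Joint ranges: [-2.63, 2.63], [-0.94, 2.18], [0.31, 2.57], [-1.31, 4.45], [0, 2.66], [-2.55, 2.55]. Speed limits (rad/s): [2.57, 2.57, 3.14, 3.14, 3.14, 3.14].

INTERFACE

Orientations are given as a rotation vector (axis times angle).
In Python, from workcell import bot gives the robot as it stands.
- The arm moves only by the tool servo_tool, never from a script. Its argument "series" is a list of rows, each a list of 7 numbers: the shift along the world's x, y, z in units of 0.15 m (1.0 is 0.15 m), then the turn, a rotation vector about the world's x, y, z in units of 180 degrees (1.0 is 180 degrees), then the closure, from 0 (fully open) to 1 (shut). A call has 1 to 20 rows; each row is the pose to reach, as a shift and turn from the pose commanded when the call began, turning the shorter way round; what a row does not reach only later rows make up. A row lasts 1/10 s, in which the tool goes at most 50 mm and 8.59 degrees, less where a joint would pass 70% of its speed; a pose out of reach is approached as far as the arm can. A call with a number of a shift or a turn outside -1 to 1 is refused whole. A call with a gripper value outside its range is refused whole. The fingers move at their own pace and stop on an object; "newtons" is the grip in N (left out, the last holds). Time passes only in rows, so rows that repeat a pose let the fingers close. It gives the time, the measured TCP pose, the force, the opening and the grip force at its end, in the units of the state.
- bot.read_state(): the state, without advancing time (a new reading comes with each control period).
- bot.read_camera(name): name is "scene" or "top" or "wrist"; returns the picture (400x640x3 uint8, red, green, blue); there is no depth.
- bot.camera_info(name): a dict with "vertical_fov" (degrees; the focal length in pixels is half the picture's height over the tangent of half this angle, whatever the lens; pixels are square), "cx", "cy" (the principal point, pixels), "R" (3x3) and "t" (3): a world point X has camera coordinates R X + t. Camera axes: x right, y down, z forward; pixel columns grow to the right and rows downward; lengths in m; the calibration is good to about 2 mm. A picture is of the moment at which its call begins: read the wrist's pose just before it. camera_info takes no time and is no camera call; for the wrist camera it gives the pose at the moment of the call.
- bot.finish_job(): hands the job in; it is judged then, once.
Trained networks look in the newest picture that a camera, given by its name, has taken for a name from the list of things; names that differ only in an ending like _2 or _b are one class to them, and where a whole thing is asked for, a point or a joint stands for the part that bears it (a point fixed in the world has none). Each returns a list of dicts, best first, with "score" (0 to 1); they miss things now and then, are a little off and sometimes report something else, mostly with a low value. They report only what shows in the picture. A call takes as long as a camera call. They do not tell look-alikes from the thing itself.
- bot.recognise(target, camera): "box" ([left, top, right, bottom] as shares, 0 to 1, of the picture: columns of its width, rows of its height, round what is visible of it).
- bot.trace(target, camera): "mask" (400x640 bool, what is visible of it) and "box" ([left, top, right, bottom] as shares, 0 to 1, of the picture: columns of its width, rows of its height, round what is visible of it).
- bot.mark_of(target, camera): "at" ([row, column] as shares, 0 to 1, of the picture: columns of its width, rows of its height: a listed point, or the origin of a listed thing).
The state is a dict: "time": time; "q": joint angles; "joint_vel": joint speeds; "joint_torque": joint torques, N m; "tool_pos": TCP position; "tcp_rot": TCP orientation; "wrist_force": force on the tool from outside, world axes, zero at the start; "torque": the same for the moment, N m; "width": opening from 0.0 (shut) to 1.0 (fully open); "grip_force": force on a finger pad.
Only numpy, scipy, OpenCV 4.12 (cv2) and the standard library are available. Lean on these libraries where they do the work, as an engineer would, in place of code of your own. Each camera call takes 0.05 s, during which the arm holds its last target. There are 200 camera calls.

## Working session

There is one attempt and no reset: what is moved stays moved. The work goes in short steps, Python scripts to look and compute and a tool call to move; the robot and the scene stay as the last step left them, time stands still between calls to the robot, and variables do not carry over. Pictures are saved under pics/ and viewed, at most 10 in all, crops included, and the job is handed in when it is done.

Besides the shell and the picture viewer there is one more tool, called after "Call:" as name([rows], argument=value, ...), one row to a line, values as JSON. servo_tool: Moves the arm, as the interface text tells. Shifts and turns lie within -1 to 1; 1 stands for 0.15 m of shift or 180 degrees of turn. Its arguments: {"type":"object","properties":{"series":{"type":"array","items":{"type":"array","items":{"type":"number"}}},"newtons":{"type":"number"}},"required":["series"]}

```bash
mkdir -p pics
cat > h.py <<'E'
import numpy as np, cv2
from workcell import bot
def cam(n):
    c=bot.camera_info(n); f=200/np.tan(np.radians(c["vertical_fov"])/2)
    return f,c["cx"],c["cy"],np.array(c["R"]),np.array(c["t"])
def ray(n,at):
    f,cx,cy,R,t=cam(n); v,u=at[0]*400,at[1]*640
    d=R.T@np.array([(u-cx)/f,(v-cy)/f,1]); return -R.T@t,d/np.linalg.norm(d)
def atz(n,at,z):
    o,d=ray(n,at); return o+d*(z-o[2])/d[2]
def tri(rays):
    A=sum(np.eye(3)-np.outer(d,d) for o,d in rays); b=sum((np.eye(3)-np.outer(d,d))@o for o,d in rays)
    X=np.linalg.solve(A,b); return X,[np.linalg.norm((np.eye(3)-np.outer(d,d))@(X-o)) for o,d in rays]
def proj(n,X):
    f,cx,cy,R,t=cam(n); p=R@np.array(X)+t; return p[0]/p[2]*f+cx,p[1]/p[2]*f+cy
def save(n,name,crop=None,scale=1):
    im=bot.read_camera(n)[...,::-1]
    if crop: im=im[crop[1]:crop[3],crop[0]:crop[2]]
    cv2.imwrite("pics/"+name,cv2.resize(im,None,fx=scale,fy=scale,interpolation=cv2.INTER_CUBIC))
E
python3 - <<'E'
from h import *
np.set_printoptions(precision=4,suppress=True)
for n in ("scene","top"):
    save(n,n+"0.png")
    print(n,"campos",-cam(n)[3].T@cam(n)[4])
for t in ("rail","post","low_v","set_v","bore","clamp_grip","clamp_axis","hammer","brush","tin"):
    R=[]
    for n in ("scene","top"):
        r=bot.mark_of(t,n)
        for k in r[:3]: print(t,n,round(k["score"],2),"px",np.round([k["at"][1]*640,k["at"][0]*400],1))
        if r: R.append(ray(n,r[0]["at"]))
    if len(R)==2: print("   ",*tri(R))
E
```

```text
scene campos [ 1.3414 -0.012   0.8412]
top campos [ 0.4155 -0.0104  1.0855]
rail scene 0.95 px [294.6 231.2]
rail top 0.64 px [316.9 206.8]
    [ 0.5405 -0.0499 -0.0055] [np.float64(0.005854850355766679), np.float64(0.005854850355766672)]
post scene 0.96 px [177.6 290. ]
post scene 0.93 px [181.3 218.5]
post scene 0.91 px [174.9 250.7]
post top 0.97 px [417.4 187.2]
post top 0.84 px [405.5 150.5]
post top 0.75 px [369.9 191.1]
    [ 0.6202 -0.3707 -0.129 ] [np.float64(0.005868939121373588), np.float64(0.005868939121373649)]
low_v scene 0.85 px [160.1 240.6]
low_v scene 0.66 px [407.1 182.4]
low_v scene 0.65 px [224.8 190.1]
low_v top 0.77 px [374.  263.4]
low_v top 0.75 px [425.8 129.3]
low_v top 0.73 px [382.4 181.5]
    [ 0.4054 -0.3452 -0.1553] [np.float64(0.11371948033322464), np.float64(0.11371948033322458)]
set_v scene 0.97 px [355.6 154. ]
set_v top 0.52 px [258.8 204. ]
    [0.5203 0.094  0.2195] [np.float64(0.002569368306390162), np.float64(0.002569368306390134)]
bore scene 0.59 px [231.8 199.9]
bore scene 0.3 px [376.9 294.6]
bore top 0.81 px [378.6 188.6]
    [ 0.5714 -0.1
[... 291 characters left out ...]
)]
clamp_axis scene 0.5 px [227.6 196.7]
clamp_axis top 0.76 px [380.4 209.2]
    [ 0.5228 -0.2099  0.103 ] [np.float64(0.0026446157696898105), np.float64(0.0026446157696898478)]
hammer scene 0.71 px [410.1 181.2]
hammer top 0.94 px [210.5 266. ]
    [0.3713 0.2612 0.0046] [np.float64(0.006832624365036067), np.float64(0.0068326243650359605)]
brush scene 0.86 px [376.9 295.4]
brush top 0.77 px [259.4 134.1]
    [0.7527 0.126  0.0074] [np.float64(0.0004566689345395306), np.float64(0.0004566689345395823)]
tin scene 0.74 px [224.1 294.8]
tin top 0.57 px [372.3 143.8]
tin top 0.54 px [380.9 187.5]
    [ 0.7302 -0.2104 -0.0051] [np.float64(0.0017605453272865775), np.float64(0.0017605453272865224)]
```

View pics/scene0.png

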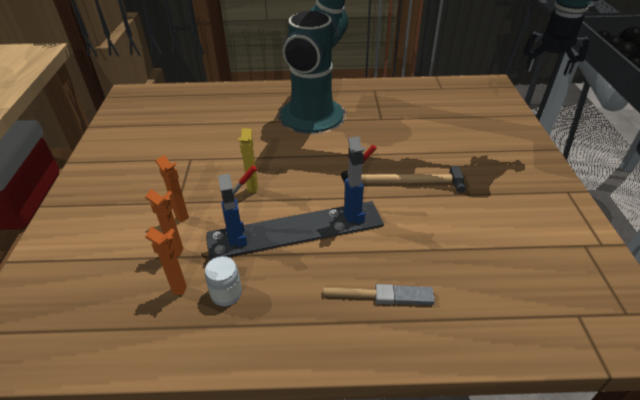

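View pics/top0.png

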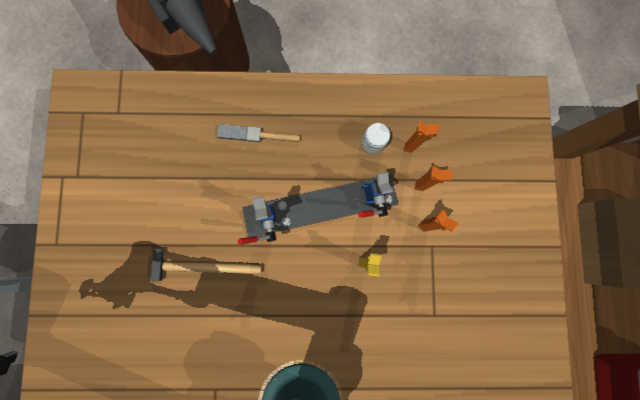

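The scene shows three orange decoys at about (172,190), (162,225) and (168,262), and a yellow decoy at (248,160). The lowered rest is the steel one in the blue socket, at scene (230,210) and top (380,190). The set rest is at scene (355,180) and top (262,212). I choose the steel post at the right-hand end of the rail.

Run:
```python
from h import *
from scipy.spatial.transform import Rotation as Ro
np.set_printoptions(precision=4,suppress=True)
save("scene","crop1.png",(190,120,400,270),3.5)
s=bot.read_state(); print(s["time"],s["tool_pos"],s["tcp_rot"]); print(Ro.from_rotvec(s["tcp_rot"]).as_matrix())
print("yellow foot",atz("scene",(192/400,252/640),0.0),"top",atz("top",(262/400,372/640),.19))
B=np.array([.5714,-.1946,.125]);S=np.array([.5203,.094,.2195])
y=(S-B)*[1,1,0];y/=np.linalg.norm(y);x=np.array([y[1],-y[0],0])
print("x",x,"y",y)
for nm,P in dict(bore=B,lowv=B+[0,0,.054],axis=B-.06*x-[0,0,.03],grip=B-.06*x-[0,0,.03]+.0514*y+[0,0,.0613],set=S).items():
    print(nm,P,proj("scene",P),proj("top",P))
c=cam("wrist"); print("wristcam",-c[3].T@c[4],c[3][2])
```

```text
1.15 [0.2077 0.6423 0.1926] [-0.4893 -3.1032 -0.0001]
[[-0.9515  0.3077 -0.    ]
 [ 0.3077  0.9515  0.    ]
 [ 0.      0.     -1.    ]]
yellow foot [ 0.3915 -0.1748  0.    ] top [ 0.3884 -0.1674  0.19  ]
x [0.9847 0.1743 0.    ] y [-0.1743  0.9847  0.    ]
bore [ 0.5714 -0.1946  0.125 ] (np.float64(231.60743207894063), np.float64(203.74248875022673)) (np.float64(376.8364721422701), np.float64(189.4343518120481))
lowv [ 0.5714 -0.1946  0.179 ] (np.float64(228.23867409946735), np.float64(186.0298791136545)) (np.float64(380.9948699515405), np.float64(185.9130392096477))
axis [ 0.5123 -0.2051  0.095 ] (np.float64(231.64520481143455), np.float64(196.25478904373907)) (np.float64(379.07471329285556), np.float64(213.3726120033505))
grip [ 0.5034 -0.1544  0.1563] (np.float64(249.87940574788323), np.float64(173.926367412227)) (np.float64(363.56809530272585), np.float64(214.49296698542494))
set [0.5203 0.094  0.2195] (np.float64(356.7439225352957), np.float64(153.87711934306608)) (np.float64(259.9269692690147), np.float64(204.05951781960428))
wristcam [0.1315 0.6654 0.3734] [ 0.2968 -0.0947 -0.9502]
```

View pics/crop1.png

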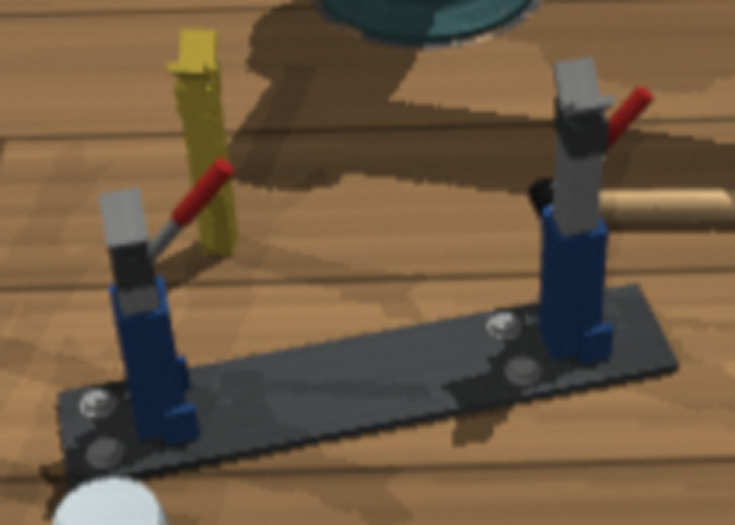

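The crop confirms the choice. The lowered rest is the steel post in the blue socket at scene (226,181). Its red grip at (248,176) fits the predicted (250,174), and the other rest's V stands visibly higher. Now I move over the grip.

Call:
servo_tool([
  [0.37, -1, 0.7, 0, 0, -0.17, 0.6],
  [0.37, -1, 0.7, 0, 0, -0.17, 0.6],
  [0.37, -1, 0.7, 0, 0, -0.17, 0.6],
  [0.37, -1, 0.7, 0, 0, -0.17, 0.6],
], newtons=30)

```text
time: 1.55
tool_pos: [0.2638, 0.4907, 0.2993]
tcp_rot: [1.298, 2.86, 0.002]
wrist_force: [0.3, 0.3, 0.1]
width: 0.399
grip_force: 0.0
```

Call:
servo_tool([
  [0.37, -1, 0, 0, 0, -0.175, 0.6],
  [0.37, -1, 0, 0, 0, -0.175, 0.6],
  [0.37, -1, 0, 0, 0, -0.175, 0.6],
  [0.37, -1, 0, 0, 0, -0.175, 0.6],
])

```text
time: 1.95
tool_pos: [0.3199, 0.3383, 0.2981]
tcp_rot: [2.029, 2.396, 0.001]
wrist_force: [-0.6, 1.4, -0.6]
width: 0.406
grip_force: 0.0
```

Call:
servo_tool([
  [0.37, -1, 0, 0, 0, 0, 0.6],
  [0.37, -1, 0, 0, 0, 0, 0.6],
  [0.37, -1, 0, 0, 0, 0, 0.6],
  [0.37, -1, 0, 0, 0, 0, 0.6],
])

```text
time: 2.35
tool_pos: [0.3754, 0.1882, 0.298]
tcp_rot: [2.025, 2.399, -0.0]
wrist_force: [0.3, -0.2, -0.3]
width: 0.4
grip_force: 0.0
```

Call:
servo_tool([
  [0.37, -1, 0, 0, 0, 0, 0.6],
  [0.37, -1, 0, 0, 0, 0, 0.6],
  [0.37, -1, 0, 0, 0, 0, 0.6],
  [0.37, -1, 0, 0, 0, 0, 0.6],
])

```text
time: 2.75
tool_pos: [0.4308, 0.0386, 0.2977]
tcp_rot: [2.025, 2.4, -0.001]
wrist_force: [-0.3, -0.4, 0.1]
width: 0.401
grip_force: 0.0
```

Call:
servo_tool([
  [0.37, -1, 0, 0, 0, 0, 0.6],
  [0.37, -1, 0, 0, 0, 0, 0.6],
  [0.37, -1, 0, 0, 0, 0, 0.6],
  [0.37, -1, 0, 0, 0, 0, 0.6],
  [0.37, -1, 0, 0, 0, 0, 0.6],
])

```text
time: 3.25
tool_pos: [0.4856, -0.108, 0.2971]
tcp_rot: [-2.022, -2.403, -0.0]
wrist_force: [0.3, 0.7, -0.5]
width: 0.398
grip_force: 0.0
```

Run:
```python
from h import *
from scipy.spatial.transform import Rotation as Ro
np.set_printoptions(precision=4,suppress=True)
save("wrist","w1.png")
s=bot.read_state(); print(Ro.from_rotvec(s["tcp_rot"]).as_matrix())
Z=dict(clamp_grip=.156,clamp_axis=.095,low_v=.179,bore=.125,set_v=.22)
for t in Z:
    R=[]
    for n in ("scene","top","wrist"):
        r=bot.mark_of(t,n)
        if n=="wrist":
            for k in r[:3]: print(t,n,round(k["score"],2),"px",np.round([k["at"][1]*640,k["at"][0]*400],1),atz(n,k["at"],Z[t]))
x=dict(grip=[.5034,-.1544,.1563],bore=[.5714,-.1946,.125],lowv=[.5714,-.1946,.179])
for k in x: print(k,proj("wrist",x[k]))
```

```text
[[-0.1725  0.985  -0.001 ]
 [ 0.985   0.1725  0.0016]
 [ 0.0017 -0.0008 -1.    ]]
clamp_grip wrist 0.71 px [329.2 223.4] [ 0.5066 -0.1586  0.156 ]
clamp_axis wrist 0.67 px [329.4 245.6] [ 0.5194 -0.2128  0.095 ]
low_v wrist 0.7 px [485.7 379.2] [ 0.7092 -0.3033  0.179 ]
low_v wrist 0.66 px [202.3 224.7] [ 0.3873 -0.1729  0.179 ]
low_v wrist 0.64 px [285.2 374.8] [ 0.4901 -0.3358  0.179 ]
bore wrist 0.94 px [381.4 253.7] [ 0.5757 -0.1993  0.125 ]
set_v wrist 0.7 px [367.  109.8] [ 0.5102 -0.0423  0.22  ]
grip (np.float64(327.1159417306505), np.float64(217.23578496148633))
bore (np.float64(378.79436002346426), np.float64(249.27425057924506))
lowv (np.float64(388.1256816783879), np.float64(274.3217680364613))
```

View pics/w1.png

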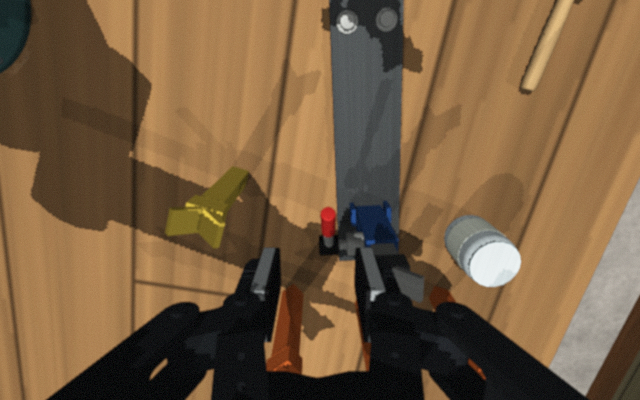

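The wrist view shows the red grip at (328,222), next to the blue socket at (372,225). This puts the grip at about (0.505, -0.158, 0.156), within 4 mm of the earlier estimate. Next I descend onto it and pinch.

Call:
servo_tool([
  [0.13, -0.33, -0.1, 0, 0, 0, 0.6],
  [0.13, -0.33, -0.3, 0, 0, 0, 0.6],
  [0.13, -0.33, -0.5, 0, 0, 0, 0.6],
  [0.13, -0.33, -0.5, 0, 0, 0, 0.6],
])

```text
time: 4.45
tool_pos: [0.5013, -0.1565, 0.2174]
tcp_rot: [-2.015, -2.398, 0.005]
wrist_force: [-0.7, -0.1, -0.4]
width: 0.398
grip_force: 0.0
```

Call:
servo_tool([
  [0, 0, -0.2, 0, 0, 0, 0.6],
  [0, 0, -0.4, 0, 0, 0, 0.6],
  [0, 0, -0.57, 0, 0, 0, 0.6],
  [0, 0, -0.57, 0, 0, 0, 0.6],
])

```text
time: 4.85
tool_pos: [0.5023, -0.1562, 0.1346]
tcp_rot: [-2.016, -2.402, 0.003]
wrist_force: [-0.9, -0.2, 0.8]
width: 0.399
grip_force: 0.0
```

Call:
servo_tool([
  [0, 0, 0, 0, 0, 0, 0.8],
  [0, 0, 0, 0, 0, 0, 1],
  [0, 0, 0, 0, 0, 0, 1],
  [0, 0, 0, 0, 0, 0, 1],
  [0, 0, 0, 0, 0, 0, 1],
  [0, 0, 0, 0, 0, 0, 1],
], newtons=30)

```text
time: 5.45
tool_pos: [0.5056, -0.1577, 0.1382]
tcp_rot: [2.018, 2.404, 0.001]
wrist_force: [0.8, 0.1, 3.3]
width: -0.004
grip_force: 1.2
```

Run:
```python
from h import *
print(bot.read_state()["grip_force"],bot.read_state()["width"],bot.read_state()["tool_pos"])
save("wrist","w2.png")
```

```text
1.176311254967004 -0.003964443505149139 [ 0.50558662 -0.15770622  0.13821778]
```

View pics/w2.png

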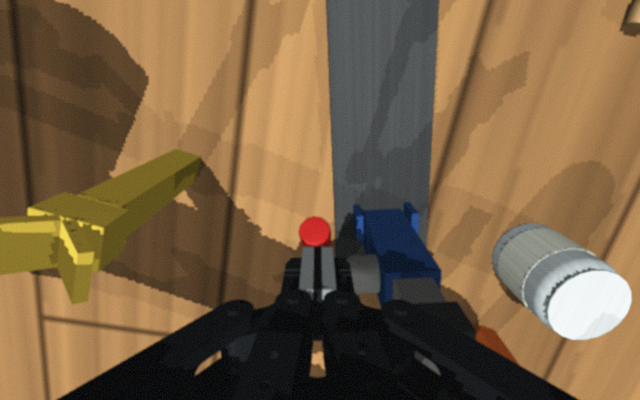

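Run:
```python
from h import *
np.set_printoptions(precision=4,suppress=True)
r,im=None,bot.read_camera("wrist")
x=np.array([.983,.18,0]);y=np.array([-.18,.983,0]);A=np.array([.5145,-.209,.095])
for a in (50,40,30,60):
    u=np.cos(np.radians(a))*y+np.array([0,0,np.sin(np.radians(a))])
    print(a,"start",np.round(proj("wrist",A+.0525*u)),"mid",np.round(proj("wrist",A+.08*u)),"end",np.round(proj("wrist",A+.1075*u)))
T=np.array(bot.read_state()["tool_pos"]); print("tcp",proj("wrist",T),"grasp",proj("wrist",T+[0,0,.019]))
for n in ("wrist","scene","top"):
  if n!="wrist": I=bot.read_camera(n)
  for t in ("clamp_grip","clamp_axis"):
    for k in bot.mark_of(t,n)[:2]: print(n,t,round(k["score"],2),np.round([k["at"][1]*640,k["at"][0]*400],1), atz(n,k["at"],.156 if "grip" in t else .095))
c=cv2.resize(im[150:350,220:440,::-1],None,fx=2.7,fy=2.7)
s=bot.read_camera("scene")[130:230,190:300,::-1]
cv2.imwrite("pics/w3.png",np.hstack([cv2.resize(c,(440,400)),cv2.resize(s,(360,400))]))
```

```text
50 start [317. 255.] mid [317. 244.] end [317. 229.]
40 start [317. 241.] mid [317. 219.] end [317. 192.]
30 start [317. 228.] mid [317. 199.] end [317. 162.]
60 start [317. 271.] mid [317. 272.] end [317. 272.]
tcp (np.float64(317.65216069728194), np.float64(228.51964785378664)) grasp (np.float64(317.780314566882), np.float64(243.2732543035379))
wrist clamp_grip 0.85 [317.1 246.6] [ 0.5054 -0.1598  0.156 ]
scene clamp_grip 0.72 [245.6 170.5] [ 0.4897 -0.1658  0.156 ]
scene clamp_grip 0.43 [408.3 180.3] [0.5425 0.2141 0.156 ]
scene clamp_axis 0.67 [226.9 195.2] [ 0.508  -0.2172  0.095 ]
```

View pics/w3.png

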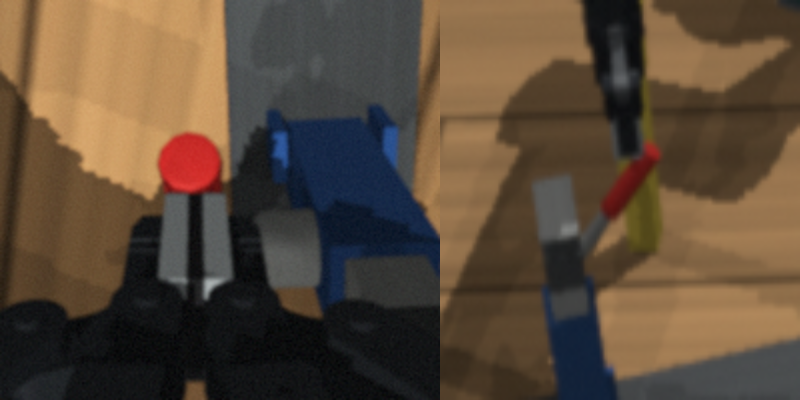

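Run:
```python
from h import *
np.set_printoptions(precision=4,suppress=True)
for nm,s,w in (("end",(253.5,168.5),(315,231)),("tip?",(247.5,169),(317,247)),("redlow",(241,183),(317,243))):
    print(nm,*tri([ray("scene",(s[1]/400,s[0]/640)),ray("wrist",(w[1]/400,w[0]/640))]))
A=np.array([.5145,-.209,.095]);y=np.array([-.18,.983,0])
for a in (50,):
    u=np.cos(np.radians(a))*y+np.array([0,0,np.sin(np.radians(a))])
    for d in (.0525,.08,.1075): print(d,A+d*u,proj("scene",A+d*u))
T=np.array(bot.read_state()["tool_pos"])
for z in (0,.019,.03,.05): print("tcp+",z,proj("scene",T+[0,0,z]),proj("wrist",T+[0,0,z]))
print(bot.read_state()["wrist_force"],bot.read_state()["torque"],bot.read_state()["q"],bot.read_state()["time"])
```

```text
end [ 0.5013 -0.1444  0.1707] [np.float64(7.290451649818586e-05), np.float64(7.29045164981917e-05)]
tip? [ 0.5033 -0.1559  0.1697] [np.float64(0.0028619946842315027), np.float64(0.0028619946842314693)]
redlow [ 0.5062 -0.1747  0.129 ] [np.float64(0.004188741434043452), np.float64(0.004188741434043453)]
0.0525 [ 0.5084 -0.1758  0.1352] (np.float64(241.73924957892928), np.float64(182.35228195384803))
0.08 [ 0.5052 -0.1585  0.1563] (np.float64(248.12175333687665), np.float64(174.48767896842054))
0.1075 [ 0.5021 -0.1411  0.1773] (np.float64(254.64578064308714), np.float64(166.4486888517998))
tcp+ 0 (np.float64(249.53515616541466), np.float64(180.57596743133112)) (np.float64(317.6743082953357), np.float64(228.56471948141484))
tcp+ 0.019 (np.float64(248.63485167793863), np.float64(174.44077054394245)) (np.float64(317.7604018412792), np.float64(243.29567412758533))
tcp+ 0.03 (np.float64(248.103732222092), np.float64(170.82141456197138)) (np.float64(317.81871744019475), np.float64(253.27370945387747))
tcp+ 0.05 (np.float64(247.11888304784276), np.float64(164.11008114927182)) (np.float64(317.94574811768246), np.float64(275.0091732245403))
[ 0.9663 -0.2848  2.2091] [-0.0339 -0.2998 -0.013 ] [-0.3492  0.0299  1.9762  0.0001  1.1351 -0.5233] 6.0
```

The lever is where I predicted. The shut fingertips sit at about z = 0.168, on top of the grip, so the pinch closed above it. I'll reopen, go lower and close again.

Call:
servo_tool([
  [0, 0, 0.1, 0, 0, 0, 0.6],
  [0, 0, 0.1, 0, 0, 0, 0.6],
  [0, 0, 0.1, 0, 0, 0, 0.6],
  [0, 0, 0.1, 0, 0, 0, 0.6],
])

```text
time: 6.4
tool_pos: [0.5043, -0.1571, 0.1518]
tcp_rot: [-2.019, -2.406, 0.0]
wrist_force: [-0.2, 0.8, 0.1]
width: 0.403
grip_force: 0.0
```

Call:
servo_tool([
  [0, 0, -0.1, 0, 0, 0, 0.6],
  [0, 0, -0.18, 0, 0, 0, 0.6],
  [0, 0, -0.24, 0, 0, 0, 0.6],
  [0, 0, -0.24, 0, 0, 0, 0.6],
])

```text
time: 6.8
tool_pos: [0.5025, -0.1565, 0.1131]
tcp_rot: [-2.017, -2.402, 0.003]
wrist_force: [0.2, 0.1, -0.5]
width: 0.4
grip_force: 0.0
```

Call:
servo_tool([
  [0, 0, 0, 0, 0, 0, 0.7],
  [0, 0, 0, 0, 0, 0, 0.8],
  [0, 0, 0, 0, 0, 0, 1],
  [0, 0, 0, 0, 0, 0, 1],
  [0, 0, 0, 0, 0, 0, 1],
], newtons=30)

```text
time: 7.3
tool_pos: [0.5047, -0.1574, 0.1165]
tcp_rot: [2.019, 2.406, -0.0]
wrist_force: [-3.9, -0.4, 2.1]
width: 0.16
grip_force: 29.3
```

Run:
```python
from h import *
im=bot.read_camera("wrist")
c=im[150:350,220:440,::-1]
s=bot.read_camera("scene")[130:230,190:300,::-1]
cv2.imwrite("pics/w4.png",np.hstack([cv2.resize(c,(440,400)),cv2.resize(s,(360,400))]))
s=bot.read_state(); print(s["width"],s["grip_force"],s["tool_pos"],s["wrist_force"])
```

```text
0.15745882683043655 29.349085986614227 [ 0.5046997  -0.15740868  0.11652593] [-2.83333371 -0.57063632  2.83160664]
```

View pics/w4.png

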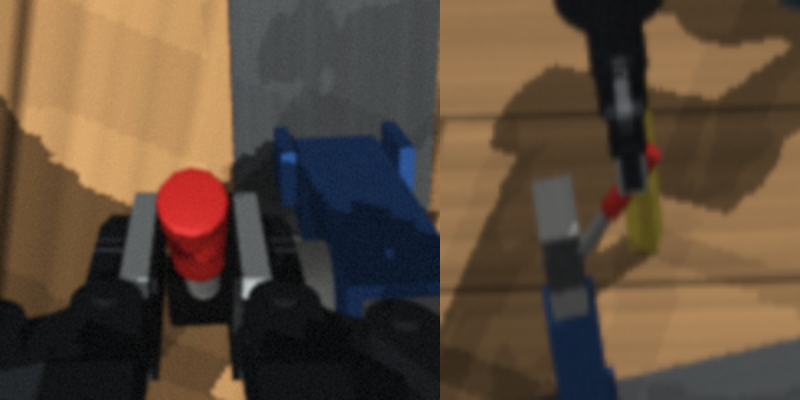

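The red grip is now held between the pads, with an opening of about 13 mm and 29 N. Next I lead it round the axis.

Call:
servo_tool([
  [-0.006, 0.033, -0.031, 0, 0, 0, 1],
  [-0.012, 0.065, -0.066, 0, 0, 0, 1],
  [-0.017, 0.092, -0.103, 0, 0, 0, 1],
  [-0.021, 0.117, -0.142, 0, 0, 0, 1],
  [-0.026, 0.142, -0.192, 0, 0, 0, 1],
  [-0.029, 0.162, -0.244, 0, 0, 0, 1],
  [-0.032, 0.176, -0.298, 0, 0, 0, 1],
  [-0.033, 0.185, -0.353, 0, 0, 0, 1],
])

```text
time: 8.2
tool_pos: [0.4983, -0.1283, 0.0631]
tcp_rot: [-2.017, -2.405, 0.001]
wrist_force: [-6.8, 3.9, 6.7]
width: 0.158
grip_force: 36.0
```

Call:
servo_tool([
  [-0.001, 0.003, -0.056, 0, 0, 0, 1],
  [0, 0, -0.112, 0, 0, 0, 1],
  [0.001, -0.009, -0.166, 0, 0, 0, 1],
  [0.004, -0.023, -0.22, 0, 0, 0, 1],
  [0.006, -0.035, -0.256, 0, 0, 0, 1],
  [0.008, -0.046, -0.281, 0, 0, 0, 1],
  [0.008, -0.046, -0.281, 0, 0, 0, 1],
])

```text
time: 8.9
tool_pos: [0.4996, -0.1346, 0.0197]
tcp_rot: [-2.017, -2.404, -0.0]
wrist_force: [-2.3, 5.3, -2.2]
width: 0.157
grip_force: 38.6
```

Run:
```python
from h import *
im=bot.read_camera("wrist")
c=im[150:350,220:440,::-1]
s=bot.read_camera("scene")[130:230,190:300,::-1]
cv2.imwrite("pics/w5.png",np.hstack([cv2.resize(c,(440,400)),cv2.resize(s,(360,400))]))
s=bot.read_state(); print(s["width"],s["grip_force"],s["tool_pos"],s["wrist_force"])
```

```text
0.16167906497154869 38.53903770446777 [ 0.49963253 -0.13457627  0.01973995] [-1.11011036  5.42251449 -1.99955887]
```

View pics/w5.png

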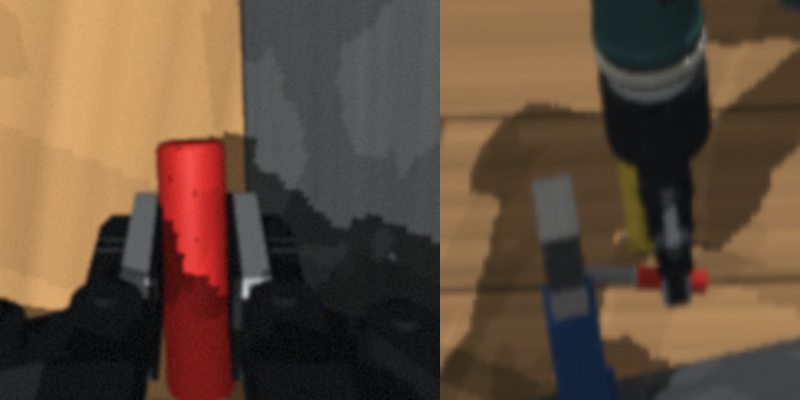

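Run:
```python
from h import *
A=np.array([.5145,-.209,.095]);y=np.array([-.18,.983,0])
for a in (10,0,-8,-16,-24,-30):
    u=np.cos(np.radians(a))*y+np.array([0,0,np.sin(np.radians(a))])
    print(a,*[np.round(proj(c,A+d*u),1) for c in("scene","wrist") for d in (.0525,.08,.1075)])
```

```text
10 [250.7 191. ] [261.5 187.9] [272.4 184.8] [321.3 384.7] [321.3 330.9] [321.3 262.8]
0 [251.4 193.7] [262.5 192.1] [273.6 190.4] [321.  363.3] [320.9 301.6] [320.7 230.9]
-8 [251.5 195.9] [262.7 195.5] [273.7 195. ] [320.9 350.4] [320.7 286.2] [320.4 217.4]
-16 [251.2 198.2] [262.1 198.8] [272.9 199.5] [320.7 340.9] [320.5 276.6] [320.2 211.5]
-24 [250.5 200.4] [261.  202.1] [271.3 203.9] [320.6 334.6] [320.3 271.7] [320.  211.2]
-30 [249.7 202. ] [259.8 204.5] [269.6 207. ] [320.5 331.7] [320.2 270.7] [319.9 213.8]
```

Call:
servo_tool([
  [0.002, -0.01, -0.02, 0, 0, 0, 1],
  [0.003, -0.015, -0.04, 0, 0, 0, 1],
  [0.004, -0.022, -0.055, 0, 0, 0, 1],
  [0.004, -0.022, -0.055, 0, 0, 0, 1],
])

```text
time: 9.4
tool_pos: [0.5005, -0.1381, 0.012]
tcp_rot: [-2.017, -2.405, -0.0]
wrist_force: [-1.0, 5.3, 0.5]
width: 0.163
grip_force: 40.0
```

Call:
servo_tool([
  [0.002, -0.008, -0.02, 0, 0, 0, 1],
  [0.003, -0.015, -0.04, 0, 0, 0, 1],
  [0.003, -0.015, -0.04, 0, 0, 0, 1],
])

```text
time: 9.7
tool_pos: [0.5011, -0.1399, 0.0088]
tcp_rot: [-2.016, -2.404, -0.001]
wrist_force: [-10.3, 8.5, 21.7]
width: 0.16
grip_force: 44.0
```

Run:
```python
from h import *
s=bot.read_camera("scene")[170:220,230:290]
h=cv2.cvtColor(s,cv2.COLOR_RGB2HSV); m=((h[...,0]<8)|(h[...,0]>172))&(h[...,1]>170)&(h[...,2]>70)
r,c=np.nonzero(m)
for k in sorted(set(c)): print(k+230,round(r[c==k].mean()+170,1),(c==k).sum(),end="; ")
```

```text
251 201.0 5; 252 201.0 5; 253 201.0 5; 254 203.0 1; 265 202.5 4; 266 203.0 5; 267 203.0 5; 268 203.0 5; 269 203.0 5;
```

The force rose to about 22 N in z and the red grip's slope in the image is close to 24° below level, so the lever is at its stop. I'll release it, rise and turn for the post.

Call:
servo_tool([
  [0, 0, 0.03, 0, 0, 0, 0.6],
  [0, 0, 0.03, 0, 0, 0, 0.6],
  [0, 0, 0.03, 0, 0, 0, 0.6],
  [0, 0, 0.03, 0, 0, 0, 0.6],
  [0, 0, 0.2, 0, 0, 0, 0.6],
  [0, 0, 0.5, 0, 0, 0, 0.6],
  [0, 0, 0.8, 0, 0, 0, 0.6],
  [0, 0, 1, 0, 0, 0, 0.6],
], newtons=30)

```text
time: 10.55
tool_pos: [0.5033, -0.1425, 0.1598]
tcp_rot: [2.018, 2.403, 0.002]
wrist_force: [0.4, -1.0, 0.3]
width: 0.402
grip_force: 0.0
```

Call:
servo_tool([
  [0, 0, 0.3, 0, 0, 0, 0.4],
  [0, 0, 0.65, 0, 0, 0, 0.4],
  [0.1, -0.1, 0.65, 0, 0, -0.05, 0.4],
  [0.2, -0.2, 0.65, 0, 0, -0.1, 0.4],
  [0.3, -0.3, 0.65, 0, 0, -0.15, 0.4],
  [0.48, -0.39, 0.65, 0, 0, -0.2, 0.4],
  [0.48, -0.39, 0.65, 0, 0, -0.25, 0.4],
  [0.48, -0.39, 0.65, 0, 0, -0.3, 0.4],
  [0.48, -0.39, 0.65, 0, 0, -0.35, 0.4],
  [0.48, -0.39, 0.65, 0, 0, -0.4, 0.4],
  [0.48, -0.39, 0.65, 0, 0, -0.45, 0.4],
  [0.48, -0.39, 0.65, 0, 0, -0.5, 0.4],
  [0.48, -0.39, 0.65, 0, 0, -0.5, 0.4],
])

```text
time: 11.85
tool_pos: [0.5739, -0.2006, 0.2534]
tcp_rot: [-3.13, -0.265, 0.001]
wrist_force: [0.6, 0.0, -0.6]
width: 0.602
grip_force: 0.0
```

Run:
```python
from h import *
np.set_printoptions(precision=4,suppress=True)
im=bot.read_camera("wrist"); 
s=bot.read_camera("scene"); bot.read_camera("top")
cv2.imwrite("pics/w6.png",np.hstack([im[100:400,170:470,::-1],cv2.resize(s[120:240,190:390,::-1],(500,300))]))
st=bot.read_state(); print(st["tool_pos"],st["tcp_rot"],st["time"])
Z=dict(clamp_grip=.0625,low_v=.179,bore=.125,post=.01)
for t in Z:
  for n in ("wrist","top","scene"):
    for k in bot.mark_of(t,n)[:2]: print(t,n,round(k["score"],2),np.round([k["at"][1]*640,k["at"][0]*400],1),atz(n,k["at"],Z[t]))
for P in ([.5735,-.198,.179],[.5735,-.198,.19],st["tool_pos"]): print(proj("wrist",P),proj("scene",P))
```

```text
[ 0.5739 -0.2005  0.2536] [-3.1291 -0.2753  0.0011] 12.0
clamp_grip wrist 0.76 [257.5 212.4] [ 0.5009 -0.1448  0.0625]
clamp_grip top 0.62 [359.2 220.6] [ 0.4955 -0.1569  0.0625]
clamp_grip scene 0.66 [257.9 198.2] [ 0.4864 -0.1459  0.0625]
low_v wrist 0.97 [462.9 307.5] [ 0.4917 -0.3453  0.179 ]
low_v wrist 0.91 [497.7 182.8] [ 0.605  -0.3374  0.179 ]
low_v top 0.76 [443.  223.9] [ 0.4794 -0.3432  0.179 ]
low_v top 0.6 [438.7 174.5] [ 0.6007 -0.3377  0.179 ]
low_v scene 0.91 [163.1 202.6] [ 0.6197 -0.3286  0.179 ]
low_v scene 0.9 [158.8 237.8] [ 0.7222 -0.3146  0.179 ]
bore wrist 0.59 [317.  172.5] [ 0.5752 -0.2013  0.125 ]
bore wrist 0.28 [314.5 187.1] [ 0.561  -0.2014  0.125 ]
bore top 0.76 [379.  189.8] [ 0.5705 -0.2002  0.125 ]
bore scene 0.62 [232.1 202.5] [ 0.5672 -0.1939  0.125 ]
post wrist 0.86 [433.8 145.7] [ 0.6054 -0.3424  0.01  ]
post wrist 0.86 [433.   43.6] [ 0.7173 -0.3094  0.01  ]
post top 0.85 [423.2 223.2] [ 0.493  -0.3482  0.01  ]
post top 0.66 [416.  185.7] [ 0.6018 -0.3309  0.01  ]
post scene 0.87 [176.8 250.9] [ 0.6089 -0.3385  0.01  ]
post scene 0.87 [182.4 213.7] [ 0.4807 -0.349   0.01  ]
(np.float64(312.361881878723), np.float64(190.94940244806895)) (np.float64(226.59676995064956), np.float64(186.6943060015929))
(np.float64(312.1557112918603), np.float64(195.31831754450354)) (np.float64(225.8672236226946), np.float64(182.9273706282807))
(np.float64(315.0334506363149), np.float64(229.7091960183607)) (np.float64(220.1993223983696), np.float64(160.16455327029126))
```

View pics/w6.png

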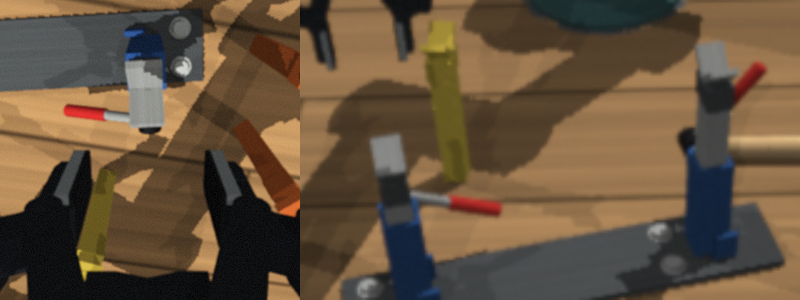

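The wrist view shows the V centred between the open fingers at about (316,198). The scene view shows the lever down at its stop and the other rest untouched. I descend on the head block with the fingers closing along the rail's y.

Call:
servo_tool([
  [0, 0, -0.2, 0, 0, 0, 0.4],
  [0, 0, -0.4, 0, 0, 0, 0.4],
  [0, 0, -0.55, 0, 0, 0, 0.4],
  [0, 0, -0.65, 0, 0, 0, 0.4],
  [0, 0, -0.7, 0, 0, 0, 0.4],
  [0, 0, -0.75, 0, 0, 0, 0.4],
  [0, 0, -0.75, 0, 0, 0, 0.4],
])

```text
time: 13.3
tool_pos: [0.574, -0.2004, 0.1415]
tcp_rot: [-3.13, -0.273, 0.0]
wrist_force: [-0.1, -0.4, -0.1]
width: 0.596
grip_force: 0.0
```

Call:
servo_tool([
  [0, 0, -0.03, 0, 0, 0, 0.4],
  [0, 0, -0.06, 0, 0, 0, 0.4],
  [0, 0, -0.09, 0, 0, 0, 0.4],
  [0, 0, -0.09, 0, 0, 0, 0.4],
])

```text
time: 13.7
tool_pos: [0.5736, -0.2003, 0.1276]
tcp_rot: [-3.129, -0.273, 0.001]
wrist_force: [-0.1, 0.7, 0.0]
width: 0.597
grip_force: 0.0
```

Call:
servo_tool([
  [0, 0, 0, 0, 0, 0, 0.5],
  [0, 0, 0, 0, 0, 0, 0.6],
  [0, 0, 0, 0, 0, 0, 0.7],
  [0, 0, 0, 0, 0, 0, 1],
  [0, 0, 0, 0, 0, 0, 1],
  [0, 0, 0, 0, 0, 0, 1],
], newtons=50)

```text
time: 14.3
tool_pos: [0.574, -0.2001, 0.1287]
tcp_rot: [-3.129, -0.273, -0.0]
wrist_force: [-2.2, 1.6, 4.7]
width: 0.293
grip_force: 48.8
```

Run:
```python
from h import *
np.set_printoptions(precision=4,suppress=True)
im=bot.read_camera("wrist"); 
s=bot.read_camera("scene")
cv2.imwrite("pics/w7.png",np.hstack([im[100:400,170:470,::-1],cv2.resize(s[100:240,160:390,::-1],(493,300),interpolation=cv2.INTER_CUBIC)]))
st=bot.read_state(); print(st["tool_pos"],st["tcp_rot"],st["time"],st["width"],st["grip_force"],st["wrist_force"],st["torque"])
```

```text
[ 0.574  -0.2001  0.1287] [-3.1292 -0.2733 -0.0002] 14.4 0.293612179322534 48.87754530413076 [-1.9905  2.938   5.0119] [0.7516 0.455  0.0635]
```

View pics/w7.png

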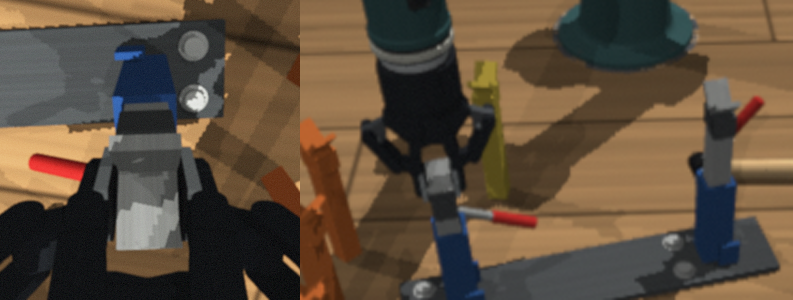

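The post's head is gripped at about 25 mm opening and 49 N. Before lifting, I measure the height difference from the first scene image, using each rest's tube top (z = 0.125) as a reference.

```bash
cat > prof.py <<'E'
from h import *
from scipy.ndimage import map_coordinates, gaussian_filter1d
yv=np.array([-.176,.984,0]);xv=np.array([.984,.176,0])
C=np.array([.5465,-.0528,0])
def profile(g,axis,off,zs):
    out=[]
    for d in np.linspace(-.006,.006,7):
        p=np.array([proj("scene",axis*[1,1,0]+off*xv+d*yv+[0,0,z]) for z in zs])
        out.append(map_coordinates(g,[p[:,1],p[:,0]],order=1))
    return np.mean(out,0)
def edges(g,axis,off=.018):
    zs=np.arange(.09,.27,.0005); p=gaussian_filter1d(profile(g,axis,off,zs),3)
    d=np.gradient(p)
    pk=[i for i in range(2,len(d)-2) if abs(d[i])==max(abs(d[i-2:i+3])) and abs(d[i])>.5]
    return [(round(zs[i]*1000,1),round(d[i],1),int(p[i])) for i in pk]
E
python3 - <<'E'
from prof import *
np.set_printoptions(precision=4,suppress=True)
a=[];S=[]
g0=cv2.imread("pics/scene0.png").astype(float).sum(2)/3
for n in range(4):
    I=bot.read_camera("scene"); k=bot.mark_of("set_v","scene"); a.append(k[0]["at"] if k else None)
    I=bot.read_camera("top"); k=bot.mark_of("set_v","top"); S.append(k[0]["at"] if k else None)
for p,q in zip(a,S):
    print(p,q,tri([ray("scene",p),ray("top",q)])[0] if p is not None and q is not None else "")
low=np.array([.5735,-.2005,0]);st=low+.3*yv
print("set axis",st)
print("low",edges(g0,low)); print("set",edges(g0,st))
E
```

```text
[0.3808, 0.5541] [0.5185, 0.408] [0.5127 0.0906 0.2184]
[0.3865, 0.5534] None 
[0.3858, 0.5584] [0.5108, 0.407] [0.52   0.0942 0.2178]
[0.378, 0.5519] [0.5117, 0.4091] [0.5181 0.0874 0.2257]
set axis [0.5207 0.0947 0.    ]
low [(np.float64(128.0), np.float64(1.8), 50), (np.float64(148.0), np.float64(-2.2), 48), (np.float64(186.5), np.float64(6.7), 76), (np.float64(229.5), np.float64(-1.1), 119), (np.float64(236.5), np.float64(-0.8), 107), (np.float64(254.0), np.float64(0.8), 113), (np.float64(267.5), np.float64(-2.2), 103)]Traceback (most recent call last):
  File "<stdin>", line 12, in <module>
  File "prof.py", line 12, in edges
    zs=np.arange(.09,.27,.0005); p=gaussian_filter1d(profile(g,axis,off,zs),3)
                                                     ~~~~~~~^^^^^^^^^^^^^^^
  File "prof.py", line 8, in profile
    p=np.array([proj("scene",axis*[1,1,0]+off*xv+d*yv+[0,0,z]) for z in zs])
                ~~~~^^^^^^^^^^^^^^^^^^^^^^^^^^^^^^^^^^^^^^^^^^
  File "h.py", line 15, in proj
    f,cx,cy,R,t=cam(n); p=R@np.array(X)+t; return p[0]/p[2]*f+cx,p[1]/p[2]*f+cy
                ~~~^^^
  File "h.py", line 4, in cam
    c=bot.camera_info(n); f=200/np.tan(np.radians(c["vertical_fov"])/2)
ValueError: time passes only in moves, steps and waits
```

```bash
sed -i 's/^def cam(n):/from functools import lru_cache\n@lru_cache\ndef cam(n):/' h.py
python3 - <<'E'
from prof import *
g0=cv2.imread("pics/scene0.png").astype(float).sum(2)/3
low=np.array([.5735,-.2005,0]);st=low+.3*yv
for o in (.015,.018,.0225):
  for nm,p in (("low",low),("set",st)): print(o,nm,[tuple(map(float,e)) for e in edges(g0,p,o) if e[0]<235])
g1=bot.read_camera("scene").astype(float).mean(2)
print("set now",[tuple(map(float,e)) for e in edges(g1,st)])
E
```

```text
0.015 low [(125.0, 1.8, 49.0), (145.5, -2.2, 47.0), (184.0, 6.7, 76.0), (227.0, -1.1, 119.0), (234.0, -0.8, 107.0)]
0.015 set [(136.0, 1.5, 48.0), (202.0, -2.3, 47.0)]
0.018 low [(128.0, 1.8, 50.0), (148.0, -2.2, 48.0), (186.5, 6.7, 76.0), (229.5, -1.1, 119.0)]
0.018 set [(138.0, 1.5, 48.0), (175.0, -0.6, 67.0), (204.5, -2.3, 48.0)]
0.0225 low [(132.0, 1.9, 50.0), (152.0, -2.2, 48.0), (190.5, 6.7, 78.0), (233.0, -1.1, 119.0)]
0.0225 set [(141.5, 1.6, 48.0), (169.5, 0.5, 73.0), (178.5, -1.1, 71.0), (208.5, -2.4, 47.0)]
set now [(138.5, 1.6, 53.0), (204.5, -2.6, 54.0), (243.0, 5.2, 85.0)]
```

Run:
```python
from prof import *
im=cv2.imread("pics/scene0.png").astype(float)
low=np.array([.5735,-.2005,0]);st=low+.3*yv
for nm,p,z0,z1 in (("low",low,.09,.225),("set",st,.09,.27)):
    zs=np.arange(z0,z1,.003); P=[profile(im[...,c],p,.018,zs) for c in (2,1,0)]
    print(nm," ".join(f"{z*1000:.0f}:{r:.0f},{g:.0f},{b:.0f}" for z,r,g,b in zip(zs,*P)))
# horizontal position of axes: columns of tube / head at given rows
for nm,p,z in (("low",low,.11),("low",low,.163),("set",st,.11),("set",st,.21)):
    u,v=proj("scene",p+.018*xv+[0,0,z]); r=int(round(v)); print(nm,z,round(u,1),r,[tuple(int(k) for k in im[r,c,::-1]) for c in range(int(u)-9,int(u)+12)])
```

```text
low 90:17,32,55 93:17,32,54 96:16,31,54 99:16,32,54 102:17,32,54 105:17,32,54 108:17,32,54 111:17,32,55 114:17,32,55 117:17,32,55 120:17,32,56 123:20,36,58 126:30,41,58 129:50,54,60 132:61,63,63 135:64,64,64 138:64,64,64 141:64,64,64 144:62,63,62 147:53,54,53 150:38,39,40 153:31,32,32 156:29,30,31 159:30,31,31 162:29,30,30 165:29,30,30 168:29,30,31 171:30,31,31 174:30,31,32 177:29,30,31 180:29,30,30 183:36,37,37 186:68,69,67 189:110,111,109 192:126,127,125 195:128,129,127 198:128,129,127 201:128,129,126 204:128,129,126 207:128,129,126 210:128,128,126 213:127,128,126 216:127,128,126 219:127,128,126 222:127,128,126
set 90:17,32,54 93:17,32,54 96:17,32,54 99:17,32,54 102:17,32,54 105:17,32,55 108:17,32,55 111:17,32,54 114:17,32,54 117:17,32,55 120:16,32,54 123:16,32,55 126:17,33,55 129:17,32,55 132:17,32,55 135:20,37,62 138:29,45,70 141:46,55,70 144:59,62,67 147:63,65,67 150:64,66,66 153:65,65,65 156:66,65,64 159:67,66,64 162:68,67,65 165:70,69,66 168:73,70,67 171:74,71,67 174:71,69,65 177:66,65,63 180:65,64,62 183:65,64,63 186:64,64,62 189:64,64,62 192:64,64,62 195:64,64,63 198:64,64,6
[... 917 characters left out ...]
1, 38), (72, 56, 41), (73, 57, 41), (74, 56, 38), (74, 56, 38)]
set 0.11 356.9 195 [(16, 33, 55), (16, 31, 54), (16, 32, 54), (16, 31, 54), (18, 32, 55), (16, 33, 55), (17, 32, 55), (16, 32, 54), (13, 30, 53), (18, 33, 54), (18, 33, 55), (16, 31, 54), (16, 32, 55), (19, 34, 56), (18, 33, 55), (46, 45, 57), (119, 93, 68), (136, 105, 71), (138, 106, 71), (143, 109, 73), (142, 109, 73)]
set 0.21 359.0 162 [(59, 60, 59), (45, 46, 46), (33, 34, 35), (30, 31, 32), (31, 32, 32), (29, 30, 31), (29, 31, 31), (29, 30, 31), (30, 31, 32), (29, 30, 30), (31, 32, 32), (30, 31, 32), (32, 30, 29), (48, 34, 27), (63, 44, 30), (69, 51, 33), (71, 54, 36), (71, 55, 38), (70, 54, 36), (72, 55, 37), (73, 56, 37)]
```

```bash
cat >> prof.py <<'E'
def cross(im,axis,z0,z1,lev,off=.018):
    zs=np.arange(z0,z1,.0005); p=gaussian_filter1d(profile(im,axis,off,zs),2)
    i=np.nonzero(np.diff(np.sign(p-lev)))[0]; return [round(float(zs[k]+.0005*(lev-p[k])/(p[k+1]-p[k]))*1000,2) for k in i]
def setrot(a):
    global xv,yv
    a=np.radians(a); xv=np.array([np.cos(a),np.sin(a),0]); yv=np.array([-np.sin(a),np.cos(a),0])
low=np.array([.5735,-.2005,0])
E
python3 - <<'E'
import prof; from prof import *
im=cv2.imread("pics/scene0.png")[...,2].astype(float)
for a in (10.2,11,11.5,12,12.5,13):
    setrot(a); st=low+.3*prof.yv
    u=proj("scene",st+.018*prof.xv+[0,0,.105])
    print(a,np.round(st,4),"tube col",round(u[0],1),"row",round(u[1],1),"low",cross(im,low,.115,.14,40),cross(im,low,.14,.16,47),cross(im,low,.17,.2,78),"set",cross(im,st,.115,.15,40),cross(im,st,.19,.215,47),cross(im,st,.22,.25,78))
# rail long edges from top picture to get yaw
t=cv2.imread("pics/top0.png").astype(float)
print(atz("top",(206/400,244/640),.01),atz("top",(238/400,249/640),.01),atz("top",(177/400,375/640),.01))
E
```

```text
10.2 [0.5204 0.0948 0.    ] tube col 356.8 row 196.8 low [127.53] [148.18] [186.64] set [139.7] [204.53] [242.28]
11 [0.5163 0.094  0.    ] tube col 356.4 row 195.6 low [127.53] [148.19] [186.65] set [135.91] [200.8] [239.13]
11.5 [0.5137 0.0935 0.    ] tube col 356.2 row 194.9 low [127.53] [148.19] [186.66] set [133.53] [198.58] [237.11]
12 [0.5111 0.0929 0.    ] tube col 355.9 row 194.2 low [127.53] [148.19] [186.66] set [131.15] [196.34] [235.08]
12.5 [0.5086 0.0924 0.    ] tube col 355.7 row 193.5 low [127.53] [148.19] [186.67] set [128.79] [194.11] [233.06]
13 [0.506  0.0918 0.    ] tube col 355.4 row 192.8 low [127.52] [148.19] [186.67] set [126.39] [191.86] [231.02]
[0.53983058 0.16439407 0.01      ] [0.44909862 0.14792934 0.01      ] [ 0.62657174 -0.21199511  0.01      ]
```

The set tube only reads correctly with the rail yaw at about 12.7°, and the top view agrees at 13°. That makes the lift about 45 mm. I align the yaw by 2.5°, then draw the post straight up.

Call:
servo_tool([
  [0, 0, 0, 0, 0, 0.014, 1],
  [0, 0, 0.01, 0, 0, 0.014, 1],
  [0, 0, 0.03, 0, 0, 0.014, 1],
  [0, 0, 0.05, 0, 0, 0.014, 1],
  [0, 0, 0.07, 0, 0, 0.014, 1],
  [0, 0, 0.07, 0, 0, 0.014, 1],
], newtons=60)

```text
time: 15.85
tool_pos: [0.5736, -0.2003, 0.1386]
tcp_rot: [-3.122, -0.341, 0.001]
wrist_force: [0.1, 2.1, -3.1]
width: 0.288
grip_force: 58.2
```

Run:
```python
import prof; from prof import *
np.set_printoptions(precision=4,suppress=True)
st=bot.read_state(); print(st["tool_pos"],st["wrist_force"],st["torque"],st["width"],st["grip_force"])
setrot(12.7); im=bot.read_camera("scene")[...,0].astype(float)
zs=np.arange(.115,.23,.004); print([(int(z*1000+.5),int(v)) for z,v in zip(zs,profile(im,low,.018,zs))])
```

```text
[ 0.5736 -0.2003  0.1386] [ 0.0765  2.1223 -3.1449] [ 0.439   0.2258 -0.0515] 0.28814577537213387 58.1575249656089
[(115, 19), (119, 19), (123, 21), (127, 39), (131, 63), (135, 68), (139, 68), (143, 68), (147, 68), (151, 68), (155, 66), (159, 50), (163, 33), (167, 32), (171, 32), (175, 31), (179, 31), (183, 33), (187, 31), (191, 32), (195, 47), (199, 79), (203, 86), (207, 85), (211, 86), (215, 87), (219, 98), (223, 121), (227, 128)]
```

The post follows the gripper: its head bottom rose about 11 mm, at low force. I continue the lift.

Call:
servo_tool([
  [0, 0, 0.025, 0, 0, 0, 1],
  [0, 0, 0.05, 0, 0, 0, 1],
  [0, 0, 0.075, 0, 0, 0, 1],
  [0, 0, 0.1, 0, 0, 0, 1],
  [0, 0, 0.125, 0, 0, 0, 1],
  [0, 0, 0.15, 0, 0, 0, 1],
  [0, 0, 0.175, 0, 0, 0, 1],
  [0, 0, 0.2, 0, 0, 0, 1],
  [0, 0, 0.225, 0, 0, 0, 1],
  [0, 0, 0.225, 0, 0, 0, 1],
  [0, 0, 0.225, 0, 0, 0, 1],
])

```text
time: 17.0
tool_pos: [0.5744, -0.2005, 0.1732]
tcp_rot: [3.123, 0.342, 0.002]
wrist_force: [-0.8, 2.8, -2.9]
width: 0.291
grip_force: 58.6
```

Run:
```python
import prof; from prof import *
np.set_printoptions(precision=4,suppress=True)
st=bot.read_state(); print(st["tool_pos"],st["wrist_force"],st["torque"],st["width"],st["grip_force"])
for a in (12.3,12.7,13.1):
    setrot(a); S=low+.3*prof.yv
    im=np.mean([bot.read_camera("scene")[...,0].astype(float) for _ in range(2)],0)
    print(a,"low tube,head",cross(im,low,.115,.145,42),cross(im,low,.17,.215,48),"set",cross(im,S,.115,.15,42),cross(im,S,.18,.21,48))
zs=np.arange(.115,.26,.004); print([(int(z*1000+.5),int(v)) for z,v in zip(zs,profile(im,low,.018,zs))])
print([(int(z*1000+.5),int(v)) for z,v in zip(zs,profile(im,S,.018,zs))])
# independent: V marks
for t in ("low_v","set_v"):
  for n in ("scene","top"):
    if n=="top": bot.read_camera("top")
    print(t,n,[(round(k["score"],2),round(k["at"][1]*640,1),round(k["at"][0]*400,1)) for k in bot.mark_of(t,n)])
```

```text
[ 0.5744 -0.2005  0.1732] [-0.7696  2.8344 -2.9491] [ 0.7566  0.2346 -0.0169] 0.2907024653270496 58.55824540456524
12.3 low tube,head [127.2] [193.04] set [129.48] [195.57]
12.7 low tube,head [127.22] [192.87] set [127.57] [193.77]
13.1 low tube,head [127.21] [192.82] set [125.69] [191.94]
[(115, 19), (119, 19), (123, 22), (127, 40), (131, 63), (135, 68), (139, 68), (143, 69), (147, 69), (151, 69), (155, 69), (159, 68), (163, 68), (167, 68), (171, 68), (175, 68), (179, 68), (183, 68), (187, 67), (191, 57), (195, 37), (199, 31), (203, 31), (207, 32), (211, 31), (215, 32), (219, 32), (223, 31), (227, 37), (231, 68), (235, 86), (239, 85), (243, 86), (247, 87), (251, 93), (255, 118), (259, 128)]
[(115, 18), (119, 19), (123, 26), (127, 51), (131, 67), (135, 69), (139, 69), (143, 69), (147, 69), (151, 69), (155, 69), (159, 69), (163, 69), (167, 69), (171, 69), (175, 68), (179, 68), (183, 69), (187, 67), (191, 52), (195, 35), (199, 32), (203, 32), (207, 32), (211, 32), (215, 32), (219, 31), (223, 31), (227, 43), (231, 85), (235, 118), (239, 127), (243, 131), (247, 133), (251, 134), (255, 135), (259, 137)]
low_v scene [(0.85, 161.3, 241.7), (0.76, 167.8, 167.6), (0.76, 246.5, 141.7), (0.74, 160.3, 200.5), (0.59, 221.1, 173.3)]
low_v top [(0.8, 439.7, 176.2), (0.75, 441.6, 222.1), (0.59, 373.7, 263.3), (0.53, 384.3, 178.2)]
set_v scene [(0.82, 355.4, 153.5)]
set_v top [(0.84, 262.1, 204.9)]
```

The heights match to about 0.5 mm. A small sideways load of 2.8 N in +y remains, so I'll ease it off and trim the height.

Call:
servo_tool([
  [0, 0.003, 0.003, 0, 0, 0, 1],
  [0, 0.006, 0.003, 0, 0, 0, 1],
  [0, 0.006, 0.003, 0, 0, 0, 1],
  [0, 0.006, 0.003, 0, 0, 0, 1],
])

```text
time: 18.0
tool_pos: [0.574, -0.2, 0.1729]
tcp_rot: [3.122, 0.342, -0.0]
wrist_force: [-0.9, -0.4, -4.3]
width: 0.285
grip_force: 58.4
```

Run:
```python
import prof; from prof import *
setrot(12.7); S=low+.3*prof.yv
I=np.mean([bot.read_camera("scene").astype(float) for _ in range(3)],0); im=I[...,0]
l=[cross(im,low,.115,.145,42),cross(im,low,.17,.215,48)]; s=[cross(im,S,.115,.15,42),cross(im,S,.18,.21,48)]
d=(s[1][0]-s[0][0])-(l[1][0]-l[0][0]); print(l,s,"set-low mm",d)
h=cv2.cvtColor(I.astype(np.uint8),cv2.COLOR_RGB2HSV)[180:215,240:285]
m=((h[...,0]<8)|(h[...,0]>172))&(h[...,1]>170)&(h[...,2]>70); r,c=np.nonzero(m)
print("red cols",c.min()+240,c.max()+240,"rows",[round(r[c==k].mean()+180,1) for k in sorted(set(c))])
st=bot.read_state(); print(st["tool_pos"],st["wrist_force"],st["time"])
```

```text
[[127.22], [192.98]] [[127.59], [193.7]] set-low mm 0.3499999999999943
red cols 251 269 rows [np.float64(201.0), np.float64(201.0), np.float64(201.0), np.float64(201.0), np.float64(201.0), np.float64(201.0), np.float64(202.0), np.float64(202.0), np.float64(202.0), np.float64(202.0), np.float64(202.0), np.float64(202.0), np.float64(202.0), np.float64(202.5), np.float64(202.5), np.float64(203.0), np.float64(203.0), np.float64(203.0), np.float64(203.0)]
[ 0.57403991 -0.19990875  0.17299201] [-0.13402775 -0.4122365  -4.2877218 ] 18.15
```

```bash
python3 -c "
from workcell import bot
print(bot.finish_job())"
```

```text
the job is handed in; nothing more can be done
None
```

I swung the clamp lever down to its stop and drew the lowered rest's post up about 45 mm. Its V is level with the other rest's to about 0.4 mm by camera, and I handed the job in at 18 s with the post held there, hanging free; no verdict came back.

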